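# Crock under its inner lid

### The arm

A 6-joint arm with a two-finger parallel gripper is mounted at the origin on the work surface. World frame = base frame: x ahead of the robot, y to its left, z up, the work surface at z = 0. Lengths are in m, angles in degrees, forces in N, time in s.
With the tool pointing down it reaches from about 0.375 to 0.9 m from the base axis. Payload 3.1 kg.
Tool frame: the origin (TCP) lies at the very end of the fingers, on their centre line; the grasp point (between the pads) lies 19 mm behind it (grasp_offset is the distance from the TCP to the grasp point, in m); z points along the fingers, y is the direction in which the jaws open and shut (so a half turn about z gives the same grasp; the last joint's range is limited). The gripper opens to 87 mm and grips with 3 to 60 N. Pads are 19 mm wide; open, the fingers measure 117 mm over their backs; the gripper's body (75 mm by 190 mm) begins 51 mm behind the grasp point.
Start: joints at [-75.659, 30.224, 82.088, -0, 67.689, -10.227], TCP at [0.26, -0.568, 0.183] pointing down, gripper open.
Joint ranges: [-176.69, 176.69], [-43.24, 126.21], [12.49, 139.97], [-82, 262], [0, 151.66], [-163.58, 163.58]. Speed limits (degrees/s): [159.86, 159.86, 180, 180, 180, 180].

### API

Orientations are given as a 3x3 rotation matrix whose columns are the frame's x, y, z axes.
In Python, from rig import * gives the robot as it stands. The module is installed in compiled form; this text tells all that it offers.
- The arm moves only by the tool play_rows, never from a script. Its argument "plan" is a list that holds one entry, the list of rows, each a list of 7 numbers: the shift along the world's x, y, z each as a share of 5 cm, from -1 to 1, then the turn, a rotation vector about the world's x, y, z each as a share of pi rad, from -1 to 1, then the gripper's target within -1 to 1 (fully open at 1, half-way at 0, shut at -1). A call has 1 to 12 rows; each row shifts and turns the commanded pose from where the row before left it; what a row does not reach is not made up. A row lasts 1/10 s, in which the tool goes at most 50 mm and 8.59 degrees, less where a joint would pass 70% of its speed; a pose out of reach is approached as far as the arm can. A call with a number of a shift or a turn outside -1 to 1 is refused whole. A call with a gripper value outside its range is refused whole. The fingers move at their own pace and stop on an object; the grip force is fixed at half the most. Time passes only in rows, so rows that do not move let the fingers close. It gives the time, the measured TCP pose, the force and the opening at its end, in the units of the state.
- read_state(): the state, without advancing time (a new reading comes with each control period).
- capture(name): name is "scene" or "top" or "wrist"; returns the picture (420x560x3 uint8, red, green, blue); there is no depth.
- camera_params(name): a dict with "intrinsics" (3x3 intrinsics, pixels), "R" (3x3) and "t" (3): a world point X has camera coordinates R X + t; the wrist camera has in their place "mount" (4x4, takes a point from camera to tool coordinates, whose origin is the TCP and whose axes are the flange's). Camera axes: x right, y down, z forward; pixel columns grow to the right and rows downward; lengths in m; the calibration is good to about 2 mm. The wrist camera is an equidistant fisheye: a pixel r from the principal point sees the ray r / f radians off the axis. A picture is of the moment at which its call begins: read the wrist's pose just before it. camera_params takes no time and is no camera call.
- hand_in(): hands the job in, once; it reports no verdict.
The state is a dict: "time_s": time; "joint_positions": joint angles; "qvel": joint speeds; "tau": joint torques, N m; "position": TCP position; "tcp_rot": TCP orientation; "force": force on the tool from outside, world axes, zero at the start; "moment": the same for the moment, N m; "opening": opening from 0.0 (shut) to 1.0 (fully open).
Only numpy, scipy, OpenCV 4.12 (cv2) and the standard library are available. Lean on these libraries where they do the work, as an engineer would, in place of code of your own. Each camera call takes 0.05 s, during which the arm holds its last target. There are 200 camera calls.

### The job

The washed crock is to air under its inner lid only. Hang the steel measure that stands in it on the hook of the stand by its handle, then pick up the two nested lids together and lower them gently onto the crock, still nested, and let go. Then lift the outer lid alone, straight up over the inner lid's wooden knob without disturbing the inner lid, and finish while still holding the outer lid level and still in the air, well clear of the knob; leave the crock and everything else on the counter where it stands.

Things in the scene. Friction and masses are not known exactly. Their poses are not given: they have to be found in the camera images.
- crock: White ceramic crock, open at the top, loose on the counter, 1.3 kg (all sizes here and below in mm): outside diameter 106, height 75, wall 5, mouth 96 across, inner floor 6 above its underside. Origin: centre of its underside, z up.
- measure: Steel measure, about 130 g, upright on the crock's inner floor at the start: cup 54 across, 50 high, with a fixed loop handle of strap 12 wide (its x), 3 thick, rising to 134 above its underside. Loop in its y-z plane: two upright legs, outer faces 46 apart along y (40 inside), straight to 115, then sloping in to a short level top. Hook passes through along x. Origin: centre of underside, z up.
- measure_eye (a point): Middle of the underside of the top of the measure's handle loop, 131 above the measure's underside: the point that rests on the hook.
- stand: Fixed hook stand: round foot 100 across, 18 high; steel post 14 thick, 210 high; from it a level round arm 8 thick runs 92 along the stand's own -x (towards the robot), its upper side 210 above the counter, ending in an upturned tip with its top 228 above the counter. Origin: centre of the foot's underside, z up.
- hook_seat (a point): Point on the upper side of the hook's arm, 55 out from the post's axis (37 short of the upturned tip's centre), 210 above the counter: where the handle is to hang.
- inner_lid: Inner lid, wood, about 220 g: plug 88 across, 10 high, that enters the crock's mouth; flange 114 across, 6 thick, that rests on its rim; central round knob 18 across, top 76 above the plug's underside. Starts on the counter under the outer lid; only the knob shows, 30 above the outer lid's collar. Origin: centre of the plug's underside, z up; seated, 65 above the crock's origin.
- outer_lid: Outer lid, white ceramic, about 300 g: disc 126 across, 6 thick; skirt 9.5 down around the inner flange; central collar 40 across, 24 high, 26 bore, the inner knob sticking through. Rests loosely on the inner flange: lifting the knob carries both, lifting the collar takes it alone. Origin: centre of the disc's underside (collar top 30 above), z up; nested, 16 above the inner lid's origin.
- butter_dish: Bystander: white ceramic butter dish with its lid, 95 x 170 x 82. Origin under its centre.
- brush: Bystander: yellow silicone brush lying on the counter, along its own x. Origin under it.
- dough_hook: Bystander: spiral steel dough hook lying on the counter, about 180 long, 70 high. Origin under it.
- yeast_jar: Bystander: glass jar 60 across, 100 high. Origin under its centre.
- pepper_mill: Bystander: wooden pepper mill 54 across, 132 high. Origin under its centre.
- ramekin: Bystander: small white ceramic cup 84 across, 45 high. Origin under its centre.
- spoon: Bystander: wooden spoon lying on the counter along its own x. Origin under it.

How it is judged (in metres and radians):
On the way, in this order (a step that is already met when the one before it is completed fails the run):
1. the measure hangs by its handle on the hook, let go (contact force between measure and stand above 0.4 N and contact force between measure and the fingers below 0.1 N and distance between measure_eye and hook_seat below 0.05 m and height (world z) of measure above 0.05 m and angle between measure's own z axis and vertical below 0.4 rad), for 0.2 s.
2. both lids, still nested, sit on the crock, let go (horizontal distance between inner_lid and crock below 0.008 m and z of inner_lid in the frame of crock between 0.062 and 0.068 m and angle between inner_lid's own z axis and vertical below 0.05 rad and z of outer_lid in the frame of inner_lid below 0.019 m and horizontal distance between outer_lid and inner_lid below 0.008 m and angle between outer_lid's own z axis and vertical below 0.06 rad and contact force between each of inner_lid, outer_lid and the fingers below 0.1 N), for 0.2 s.
At the end, for the whole second after the job is handed in: Measure hung on the hook, released (eye within 50 mm of the seat point, tilt < 0.4 rad); inner lid seated in the crock (8 mm, 65 +/- 3 mm up, tilt < 0.05), untouched; outer lid held still in the fingers alone, disc over 156 mm above the crock's underside, tilt < 0.25 (all of step 1 and horizontal distance between inner_lid and crock below 0.008 m and z of inner_lid in the frame of crock between 0.062 and 0.068 m and angle between inner_lid's own z axis and vertical below 0.05 rad and contact force between inner_lid and the fingers below 0.1 N and contact force between inner_lid and outer_lid below 0.05 N and linear speed of inner_lid below 0.02 m/s and contact force between outer_lid and the fingers above 1 N and z of outer_lid in the frame of crock above 0.156 m and angle between outer_lid's own z axis and vertical below 0.25 rad and linear speed of outer_lid below 0.03 m/s and contact force between outer_lid and crock below 0.05 N and contact force between outer_lid and stand below 0.05 N and contact force between outer_lid and measure below 0.05 N); the arm keeps its last pose, push and grip.
It fails at once if the lids come apart while the inner lid is not seated on the crock (outer lid lifted off early, or inner lid carried up or tipped with it) (z of outer_lid in the frame of inner_lid above 0.024 m and not (horizontal distance between inner_lid and crock below 0.008 m and z of inner_lid in the frame of crock between 0.062 and 0.068 m and angle between inner_lid's own z axis and vertical below 0.05 rad)).
It fails at once if the lids are dropped onto the crock (inner lid faster than 0.4 m/s within 30 mm above its seat) (horizontal distance between inner_lid and crock below 0.03 m and z of inner_lid in the frame of crock below 0.095 m and linear speed of inner_lid above 0.4 m/s).
It fails at once if the crock is shoved over 30 mm or tipped (distance of crock from where it was at the start of the episode above 0.03 m or angle between crock's own z axis and vertical above 0.2 rad).
It fails at once if a bystander is pushed over 30 mm away (distance of any of butter_dish, brush, dough_hook, yeast_jar, pepper_mill, ramekin, spoon from where it was at the start of the episode above 0.03 m).
It also fails if it takes over 72 s, if anything falls off the work surface, if the arm or the gripper's body presses on something with over 40 N, if the wrist force passes 120 N, or if a joint passes its speed limit or range.

## Working session

There is one attempt and no reset: what is moved stays moved. The work goes in short steps, Python scripts to look and compute and a tool call to move; the robot and the scene stay as the last step left them, time stands still between calls to the robot, and variables do not carry over. Pictures are saved under pics/ and viewed, about 8 in all and at most 12, crops included, and the job is handed in when it is done.

Besides the shell and the picture viewer there is one more tool, called after ">>>" by a JSON object that holds its "op" and its "data", one argument or row to a line. play_rows: Moves the arm, as the interface text tells. Its arguments: {"type":"object","properties":{"plan":{"type":"array"}},"required":["plan"]}

```bash
mkdir -p pics; cat > h.py <<'E'
from rig import *
import numpy as np, cv2
def save(n,f):
    im=capture(n); cv2.imwrite('pics/'+f+'.png',im[:,:,::-1]); return im
def ray(n,u,v,st=None):
    p=camera_params(n); K=np.array(p['intrinsics'])
    if n=='wrist':
        d=np.array([(u-K[0,2])/K[0,0],(v-K[1,2])/K[1,1]]); r=np.hypot(*d)
        c=np.array([*(d/max(r,1e-9)*np.sin(r)),np.cos(r)])
        M=np.array(p['mount']); R=np.array(st['tcp_rot']); 
        return R@M[:3,3]+np.array(st['position']), R@M[:3,:3]@c
    R=np.array(p['R']);t=np.array(p['t'])
    return -R.T@t, R.T@np.linalg.solve(K,[u,v,1])
def at(n,u,v,z,st=None):
    o,d=ray(n,u,v,st); return o+d*(z-o[2])/d[2]
def meet(rays):
    A=0;b=0
    for o,d in rays:
        d=d/np.linalg.norm(d);P=np.eye(3)-np.outer(d,d);A=A+P;b=b+P@o
    x=np.linalg.solve(A,b)
    return x,[np.linalg.norm((np.eye(3)-np.outer(d,d)/(d@d))@(x-o)) for o,d in rays]
E
python3 - <<'E'
from h import *
a=save('scene','s0');b=save('top','t0')
s=read_state();print(s['time_s'],s['position'],s['tcp_rot'],s['opening'])
for n in('scene','top'):
    print(n,camera_params(n)['intrinsics'][0],ray(n,280,210))
print(camera_params('wrist'))
E
```

```text
0.1 [ 0.25971876 -0.56766951  0.1820558 ] [[ 9.09471027e-01  4.15767017e-01 -4.88442313e-04]
 [ 4.15767152e-01 -9.09469062e-01  1.92366852e-03]
 [ 3.55574749e-04 -1.95259905e-03 -9.99998030e-01]] 1.0022653560522576
scene [451.25775137   0.         277.52903388] (array([0.95972769, 0.54640253, 1.27159258]), array([-0.30092265, -0.40877715, -0.86171529]))
top [394.55377593   0.         274.76102752] (array([0.41196865, 0.00956312, 1.1081876 ]), array([ 0.18455226,  0.00650951, -0.9828942 ]))
{'intrinsics': array([[325.1922621 ,   0.        , 282.18213027],
       [  0.        , 325.1922621 , 208.71939644],
       [  0.        ,   0.        ,   1.        ]]), 'mount': array([[-9.83500734e-04, -9.59432633e-01, -2.81936260e-01,
         7.76250632e-02],
       [ 9.99999469e-01, -8.56821832e-04, -5.72602424e-04,
        -1.96103755e-04],
       [ 3.07804309e-04, -2.81936673e-01,  9.59432967e-01,
        -2.01326708e-01],
       [ 0.00000000e+00,  0.00000000e+00,  0.00000000e+00,
         1.00000000e+00]])}
```

View pics/s0.png

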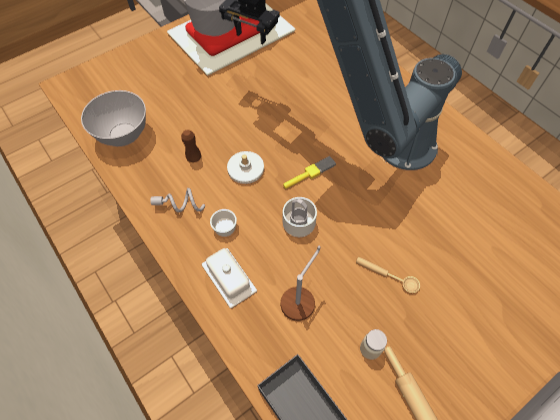

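View pics/t0.png

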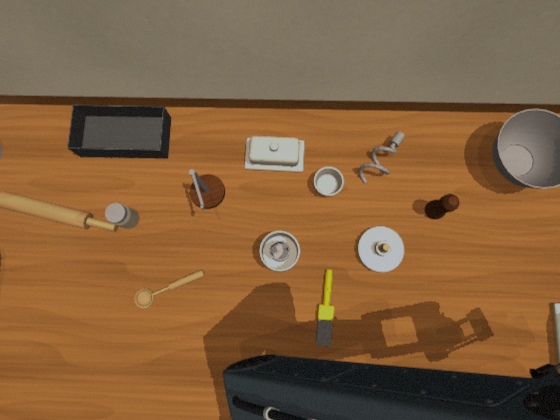

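The scene and top pictures show the crock at (299,216) in scene and (280,251) in top, the lids at (245,167) and (381,249), and the stand foot at (298,303) and (208,191). I'll enlarge the parts that matter.

```bash
python3 - <<'E'
import cv2,numpy as np
s=cv2.imread('pics/s0.png');t=cv2.imread('pics/t0.png')
def c(i,x,y,w=100,h=75): return cv2.resize(i[y:y+h,x:x+w],(400,300),interpolation=cv2.INTER_CUBIC)
m=np.vstack([np.hstack([c(t,230,215),c(t,160,155)]),np.hstack([c(s,250,180),c(s,250,240)])])
cv2.imwrite('pics/m0.png',m)
from h import *
print('crock rim',at('top',280,251,.075),at('scene',299.5,211,.075))
print('lid disc',at('top',381,249.5,.02),at('scene',245.5,166,.02))
E
```

```text
crock rim [0.49694793 0.01398689 0.075     ] [0.496175   0.01768776 0.075     ]
lid disc [ 0.51204295 -0.2627354   0.02      ] [ 0.512155   -0.25769193  0.02      ]
```

View pics/m0.png

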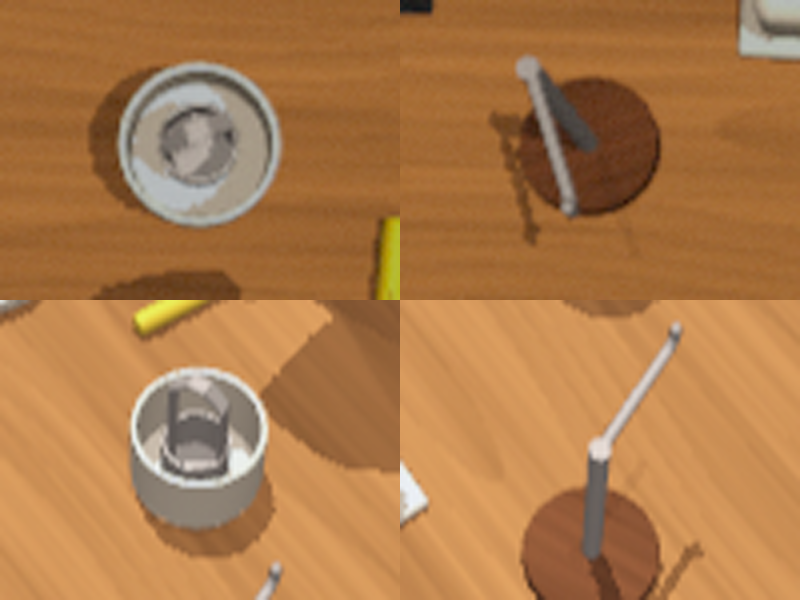

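>>> {"op": "play_rows", "data": {
  "plan": [
    [[0, 0, 1, 0, 0, 0, 1], [0, 0, 1, 0, 0, 0, 1], [0.47, 1, 0, 0, 0, 0, 1], [0.47, 1, 0, 0, 0, 0, 1], [0.47, 1, 0, 0, 0, 0, 1], [0.47, 1, 0, 0, 0, 0, 1], [0.47, 1, 0, 0, 0, 0, 1], [0.47, 1, 0, 0, 0, 0, 1], [0.47, 1, 0, 0, 0, 0, 1], [0.47, 1, 0, 0, 0, 0, 1], [0.47, 1, 0, 0, 0, 0, 1], [0.47, 1, 0, 0, 0, 0, 1]]
  ]
}}

```text
time_s: 1.3
position: [0.4728, -0.1138, 0.2828]
tcp_rot: [[0.91, 0.416, -0.0], [0.416, -0.91, 0.0], [-0.0, -0.0, -1.0]]
force: [1.1, 0.2, -0.2]
opening: 1.003
```

>>> {"op": "play_rows", "data": {
  "plan": [
    [[0, 0.7, -0.6, 0, 0, 0, 1], [0, 0.7, -0.6, 0, 0, 0, 1], [0, 0, 0, 0, 0, 0, 1], [0, 0, 0, 0, 0, 0, 1]]
  ]
}}

```text
time_s: 1.7
position: [0.472, -0.0451, 0.2223]
tcp_rot: [[0.909, 0.418, -0.002], [0.418, -0.909, 0.0], [-0.002, -0.001, -1.0]]
force: [-0.8, -0.4, 0.1]
opening: 0.999
```

```bash
python3 - <<'E'
from h import *
s=read_state();w=save('wrist','w1');t=capture('top');np.save('pics/w1.npy',0)
import pickle;pickle.dump(s,open('w1.pkl','wb'))
print(s['time_s'],s['position'],s['tcp_rot'],s['joint_positions'])
big=cv2.resize(w[:,:,::-1],(784,588),interpolation=cv2.INTER_CUBIC);cv2.imwrite('pics/w1b.png',big)
pt,e=meet([ray('top',202.5,207),ray('scene',318.7,247.5)]);print('tip',pt,e)
pp,e=meet([ray('top',192,172.3),ray('scene',300,277.5)]);print('post',pp,e)
d=(pt-pp)[:2];print('len',np.linalg.norm(d),'ang',np.degrees(np.arctan2(d[1],d[0])))
E
```

```text
1.7 [ 0.47202252 -0.04512217  0.22229304] [[ 9.08567602e-01  4.17733661e-01 -1.87098814e-03]
 [ 4.17734815e-01 -9.08568961e-01  2.57373408e-04]
 [-1.59240821e-03 -1.01541802e-03 -9.99998217e-01]] [-1.89828897e+01  1.56428258e+01  1.00130785e+02 -2.32170950e-02
  6.43325575e+01  4.63355397e+01]
tip [0.58087739 0.19554586 0.21839246] [np.float64(0.0019018290734482309), np.float64(0.0019018290734482348)]
post [0.66688511 0.227988   0.20560434] [np.float64(0.0017302885890539109), np.float64(0.0017302885890539464)]
len 0.09192290113034865 ang -159.33350630142215
```

View pics/w1b.png

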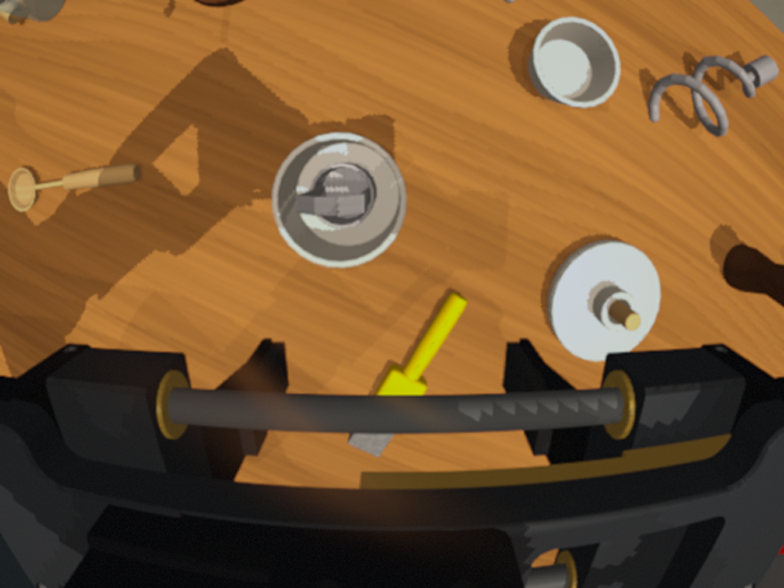

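Wrist view: the crock is at (340,200) in the enlarged picture (scale 1.4). The handle's strap runs nearly along image x, so the jaw direction already roughly fits. I'll zoom in on the handle.

```bash
python3 - <<'E'
import cv2
w=cv2.imread('pics/w1.png')[85:200,185:300]
cv2.imwrite('pics/w1c.png',cv2.resize(w,(575,575),interpolation=cv2.INTER_CUBIC))
E
```

```text
(no output)
```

View pics/w1c.png

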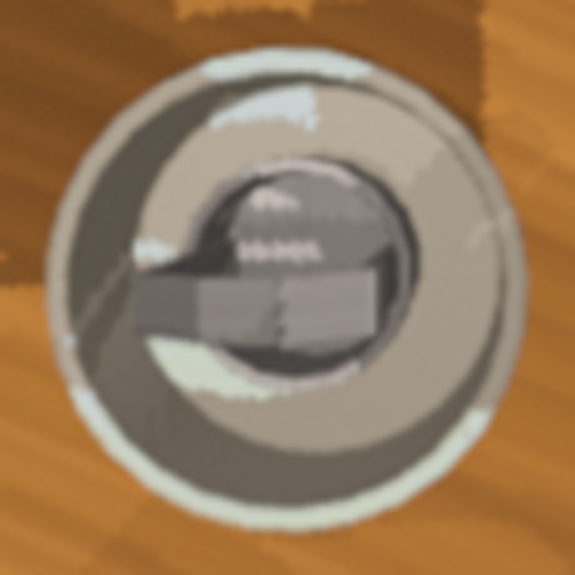

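```bash
python3 - <<'E'
from h import *
import pickle;s=pickle.load(open('w1.pkl','rb'))
L=at('wrist',212,145.8,.121,s);R=at('wrist',260.6,145.8,.121,s);print(L,R,np.linalg.norm(L-R),(L+R)/2)
d=R-L;print('ang',np.degrees(np.arctan2(d[1],d[0])))
print('top',at('wrist',232.2,146.2,.14,s))
print('top tri',meet([ray('wrist',232.2,146.2,s),ray('scene',250+197/4,180+82/4)]))
print('rim', at('wrist',185+287/5,85+289/5,.075,s))
print('lid knob top',at('wrist',632/1.4,321/1.4,.076,s))
print('tooly ang',np.degrees(np.arctan2(s['tcp_rot'][1,1],s['tcp_rot'][0,1])))
# finger pads centre check
E
```

```text
[0.49002549 0.03645189 0.121     ] [ 0.50848523 -0.0058054   0.121     ] 0.04611334111736648 [0.49925536 0.01532324 0.121     ]
ang -66.40230263846595
top [0.50020593 0.01652564 0.14      ]
top tri (array([0.49958227, 0.01686521, 0.13837905]), [np.float64(0.0004109423369410396), np.float64(0.0004109423369411345)])
rim [0.49827246 0.01448136 0.075     ]
lid knob top [ 0.5133759  -0.25904175  0.076     ]
tooly ang -65.30839994100485
```

>>> {"op": "play_rows", "data": {
  "plan": [
    [[0.275, 0.61, 0, 0, 0, -0.003, 1], [0.275, 0.61, 0, 0, 0, -0.003, 1], [0, 0, 0, 0, 0, 0, 1], [0, 0, -0.6, 0, 0, 0, 1], [0, 0, -0.6, 0, 0, 0, 1], [0, 0, -0.6, 0, 0, 0, 1], [0, 0, -0.4, 0, 0, 0, 1], [0, 0, -0.32, 0, 0, 0, 1], [0, 0, 0, 0, 0, 0, 1]]
  ]
}}

```text
time_s: 2.7
position: [0.4992, 0.0135, 0.0957]
tcp_rot: [[0.918, 0.397, -0.003], [0.397, -0.918, 0.0], [-0.003, -0.001, -1.0]]
force: [-0.1, 0.2, 0.6]
opening: 1.001
```

>>> {"op": "play_rows", "data": {
  "plan": [
    [[0, 0, 0, 0, 0, 0, -1], [0, 0, 0, 0, 0, 0, -1], [0, 0, 0, 0, 0, 0, -1], [0, 0, 0, 0, 0, 0, -1], [0, 0, 0, 0, 0, 0, -1], [0, 0, 0, 0, 0, 0, -1], [0, 0, 0, 0, 0, 0, -1], [0, 0, 0, 0, 0, 0, -1]]
  ]
}}

```text
time_s: 3.5
position: [0.5001, 0.0152, 0.097]
tcp_rot: [[0.917, 0.399, -0.0], [0.399, -0.917, -0.0], [-0.0, 0.0, -1.0]]
force: [0.2, 0.2, -0.9]
opening: 0.359
```

>>> {"op": "play_rows", "data": {
  "plan": [
    [[0, 0, 0, 0, 0, 0, -1], [0, 0, 0, 0, 0, 0, -1], [0, 0, 0, 0, 0, 0, -1], [0, 0, 0, 0, 0, 0, -1]]
  ]
}}

```text
time_s: 3.9
position: [0.5005, 0.0153, 0.0978]
tcp_rot: [[0.917, 0.398, 0.001], [0.398, -0.917, 0.0], [0.001, 0.0, -1.0]]
force: [-0.1, 0.9, 6.2]
opening: 0.193
```

```bash
python3 - <<'E'
from h import *
s=read_state();w=capture('wrist');print(s['opening'],s['position'])
cv2.imwrite('pics/w2.png',cv2.resize(w[100:380,100:480,::-1],(760,560),interpolation=cv2.INTER_CUBIC))
E
```

```text
0.19340508623778999 [0.50052412 0.01527058 0.09777132]
```

View pics/w2.png

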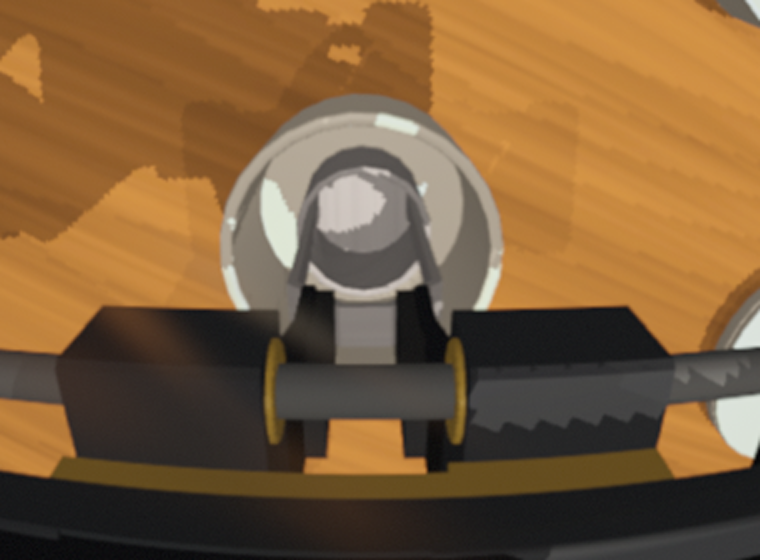

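```bash
cat >> h.py <<'E'
def proj(n,X,st=None):
    p=camera_params(n);K=np.array(p['intrinsics']);X=np.array(X,float)
    if n=='wrist':
        M=np.array(p['mount']);R=np.array(st['tcp_rot'])
        c=M[:3,:3].T@(R.T@(X-np.array(st['position']))-M[:3,3])
        r=np.hypot(c[0],c[1]);th=np.arctan2(r,c[2]);return K[:2,2]+K[0,0]*th*c[:2]/r
    c=np.array(p['R'])@X+np.array(p['t']);c=K@c;return c[:2]/c[2]
E
python3 - <<'E'
from h import *
s=read_state();R=np.array(s['tcp_rot']);P=np.array(s['position'])
c=lambda X:(proj('wrist',X,s)-100)*2
print('eye',c([.4996,.0165,.14]),'cup rim',c([.4996,.0165,.056]),'tcp',c(P),'crock rim',c([.4975,.0155,.075]))
y=R[:,1];m=np.array([.4996,.0165,.0])
for sgn in(-1,1):
  print('leg115',c(m+y*sgn*.0215+[0,0,.121]),'leg60',c(m+y*sgn*.0215+[0,0,.06]),'tipy',c(P+y*sgn*.0085))
a=capture('scene')
cv2.imwrite('pics/s1.png',cv2.resize(a[140:260,220:380,::-1],(800,600),interpolation=cv2.INTER_CUBIC))
print(s['opening'],s['force'],s['moment'])
E
```

```text
eye [360.28113868 327.77002912] cup rim [361.54898378 233.5507751 ] tcp [365.38779429 270.87681245] crock rim [361.56885401 255.40805724]
leg115 [288.89346014 299.56062503] leg60 [306.06836804 236.69544123] tipy [339.7503982  270.87206324]
leg115 [432.51192783 299.51731843] leg60 [416.99066184 236.61180139] tipy [391.02326014 270.82627928]
0.18889100761915412 [-1.35648121  1.08704538 11.66476295] [ 0.23913199  0.24161529 -0.01552144]
```

View pics/s1.png

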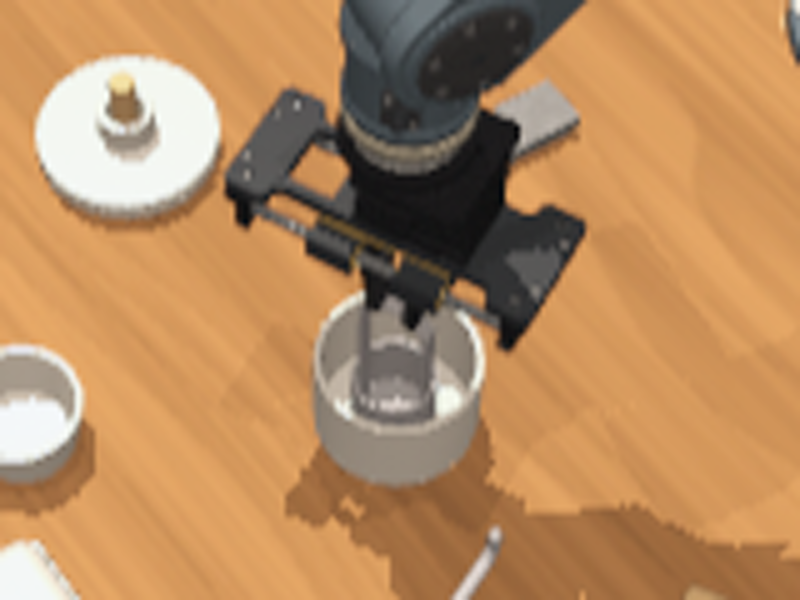

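```bash
python3 - <<'E'
from h import *
s=read_state();R=np.array(s['tcp_rot']);P=np.array(s['position']);y=R[:,1];x=R[:,0]
for z in(0,.01,.02,.03,.04):
  for sg in(-1,1):
    q=P+sg*.0135*y+[0,0,z]
    print(z,sg,'scene crop',(proj('scene',q)-[220,140])*5,'wrist crop +x edge',(proj('wrist',q+.0095*x,s)-100)*2,'w centre',(proj('wrist',q,s)-100)*2)
m=np.array([.4996,.0165,.0])
for sg in(-1,1): print('leg top',(proj('scene',m+y*sg*.0215+[0,0,.121])-[220,140])*5,'strap end',(proj('scene',m+y*sg*.0085+[0,0,.14])-[220,140])*5)
E
```

```text
0 -1 scene crop [410.15654904 346.39006601] wrist crop +x edge [324.10472915 243.74497748] w centre [324.70069721 270.84319615]
0 1 scene crop [370.95069566 327.51969158] wrist crop +x edge [406.6380457  243.67272457] w centre [406.07007541 270.770534  ]
0.01 -1 scene crop [410.77922425 337.90749889] wrist crop +x edge [322.22913346 253.9504141 ] w centre [322.89979314 282.11367004]
0.01 1 scene crop [371.32005118 318.95942301] wrist crop +x edge [408.61443248 253.87398501] w centre [407.97057768 282.03671957]
0.02 -1 scene crop [411.40993818 329.31542198] wrist crop +x edge [320.17849886 265.14588771] w centre [320.93744168 294.44035603]
0.02 1 scene crop [371.69415091 310.28920163] wrist crop +x edge [410.7752311  265.06466905] w centre [410.04143583 294.35848848]
0.03 -1 scene crop [412.04884752 320.61170086] wrist crop +x edge [317.92862416 277.47484288] w centre [318.79263876 307.96853583]
0.03 1 scene crop [372.07308684 301.50689529] wrist crop +x edge [413.14592951 277.38807635] w centre [412.30480679 307.88097858]
0.04 -1 scene crop [412.69611304 311.79414528] wrist crop +x edge [315.45100207 291.1078894 ] w centre [316.44098508 322.8689282 ]
0.04 1 scene crop [372.45695337 292.61031639] wrist crop +x edge [415.75654783 291.01462671] w centre [414.78642715 322.77472255]
leg top [426.08462435 332.84852545] strap end [407.9721923  306.89771973]
leg top [362.67925294 302.50182877] strap end [382.59092639 294.80588972]
```

The jaws slid up onto the sloped shoulders, and the pictures show the visible fingertips about 25–30 mm above the reported TCP. I'll open, go about 18 mm lower and grip again.

>>> {"op": "play_rows", "data": {
  "plan": [
    [[0, 0, 0, 0, 0, 0, 1], [0, 0, 0, 0, 0, 0, 1], [0, 0, 0, 0, 0, 0, 1], [0, 0, 0, 0, 0, 0, 1], [0, 0, 0, 0, 0, 0, 1], [0, 0, 0, 0, 0, 0, 1], [0, 0, 0, 0, 0, 0, 1], [0, 0, 0, 0, 0, 0, 1], [0, 0, 0, 0, 0, 0, 1], [0, 0, 0, 0, 0, 0, 1], [0, 0, 0, 0, 0, 0, 1]]
  ]
}}

```text
time_s: 5.1
position: [0.5001, 0.0151, 0.097]
tcp_rot: [[0.917, 0.399, 0.0], [0.399, -0.917, 0.0], [0.0, 0.0, -1.0]]
force: [0.2, 0.1, -0.0]
opening: 0.988
```

>>> {"op": "play_rows", "data": {
  "plan": [
    [[0, 0, -0.1, 0, 0, 0, 1], [0, 0, -0.1, 0, 0, 0, 1], [0, 0, -0.1, 0, 0, 0, 1], [0, 0, -0.06, 0, 0, 0, 1], [0, 0, 0, 0, 0, 0, 1], [0, 0, 0, 0, 0, 0, 1]]
  ]
}}

```text
time_s: 5.7
position: [0.5, 0.0152, 0.0788]
tcp_rot: [[0.917, 0.399, -0.0], [0.399, -0.917, 0.0], [-0.0, -0.0, -1.0]]
force: [0.3, 0.4, 0.1]
opening: 0.999
```

```bash
python3 - <<'E'
from h import *
s=read_state();w=capture('wrist');a=capture('scene');print(s['opening'],s['position'],s['force'])
A=cv2.resize(w[130:340,140:420,::-1],(560,420),interpolation=cv2.INTER_CUBIC)
B=cv2.resize(a[160:250,250:310,::-1],(240,420)[:2],interpolation=cv2.INTER_CUBIC)
cv2.imwrite('pics/c3.png',np.hstack([A,B]))
R=np.array(s['tcp_rot']);P=np.array(s['position']);x=R[:,0]
for z in(0,.02,.03,.04): print(z,[proj('wrist',P+[0,0,z]+x*e,s).round(1) for e in(0,.0095)])
E
```

```text
0.9990214339967909 [0.50000256 0.01516019 0.07877914] [0.27969247 0.38802564 0.14285888]
0 [array([282.7, 235.4]), array([282.7, 221.9])]
0.02 [array([282.7, 247.3]), array([282.7, 232.6])]
0.03 [array([282.7, 254.1]), array([282.7, 238.9])]
0.04 [array([282.8, 261.6]), array([282.8, 245.7])]
```

View pics/c3.png

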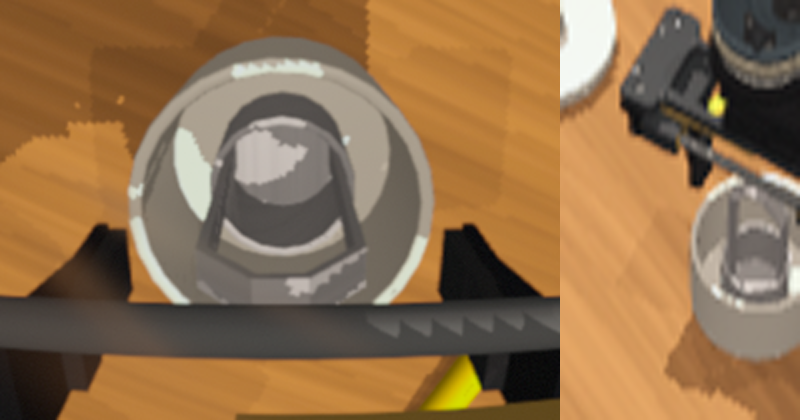

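>>> {"op": "play_rows", "data": {
  "plan": [
    [[0, 0, 0, 0, 0, 0, -1], [0, 0, 0, 0, 0, 0, -1], [0, 0, 0, 0, 0, 0, -1], [0, 0, 0, 0, 0, 0, -1], [0, 0, 0, 0, 0, 0, -1], [0, 0, 0, 0, 0, 0, -1], [0, 0, 0, 0, 0, 0, -1], [0, 0, 0, 0, 0, 0, -1], [0, 0, 0, 0, 0, 0, -1], [0, 0, 0, 0, 0, 0, -1]]
  ]
}}

```text
time_s: 6.8
position: [0.5, 0.0152, 0.0789]
tcp_rot: [[0.917, 0.399, -0.0], [0.399, -0.917, 0.0], [-0.0, -0.0, -1.0]]
force: [-1.2, 1.3, 0.4]
opening: 0.515
```

```bash
python3 - <<'E'
from h import *
s=read_state();R=np.array(s['tcp_rot']);P=np.array(s['position']);y=R[:,1]
for z in(0,.01,.02,.03,.04): print(z,proj('scene',P+.0485*y+[0,0,z]))
print(s['joint_positions'],s['opening'])
E
```

```text
0 [284.25022351 203.77614064]
0.01 [284.26047177 202.08496408]
0.02 [284.27084921 200.37246985]
0.03 [284.28135829 198.63825231]
0.04 [284.29200153 196.88189547]
[-1.10844512e+01  3.00417682e+01  1.05412661e+02  3.34130768e-03
  4.45514336e+01  5.54262644e+01] 0.5148669914545544
```

>>> {"op": "play_rows", "data": {
  "plan": [
    [[0, 0, 0.3, 0, 0, 0, -1], [0, 0, 0.5, 0, 0, 0, -1], [0, 0, 0.5, 0, 0, 0, -1], [0, 0, 0.5, 0, 0, 0, -1], [0, 0, 0.5, 0, 0, 0, -1], [0.144, 0.654, 0, 0, 0, -0.0032, -1], [0.144, 0.654, 0, 0, 0, -0.0032, -1], [0.144, 0.654, 0, 0, 0, -0.0032, -1], [0.144, 0.654, 0, 0, 0, -0.0032, -1], [0.144, 0.654, 0, 0, 0, -0.0032, -1], [0, 0, 0, 0, 0, 0, -1], [0, 0, 0, 0, 0, 0, -1]]
  ]
}}

```text
time_s: 8.0
position: [0.5353, 0.179, 0.1934]
tcp_rot: [[0.935, 0.354, -0.002], [0.354, -0.935, -0.001], [-0.002, 0.0, -1.0]]
force: [1.0, 0.6, -1.0]
opening: 0.52
```

```bash
python3 - <<'E'
from h import *
s=read_state();w=capture('wrist');a=capture('scene');t=capture('top');print(s['opening'],s['position'],s['force'])
A=cv2.resize(w[:,:,::-1],(480,360),interpolation=cv2.INTER_CUBIC)
B=cv2.resize(a[170:290,240:347,::-1],(320,360),interpolation=cv2.INTER_CUBIC)
cv2.imwrite('pics/c4.png',np.hstack([A,B]))
E
```

```text
0.5199283077598369 [0.53532925 0.17895367 0.19335444] [ 0.9934567   0.62496182 -0.99387858]
```

View pics/c4.png

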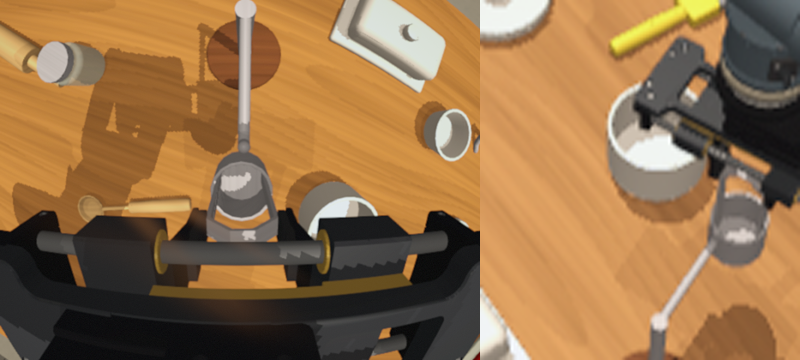

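The measure is held, and the hook's arm lines up with the middle of the handle loop (columns 242–245). I'll thread it on and lower it.

>>> {"op": "play_rows", "data": {
  "plan": [
    [[0.3, 0.113, 0, 0, 0, 0, -1], [0.3, 0.113, 0, 0, 0, 0, -1], [0.3, 0.113, 0, 0, 0, 0, -1], [0.3, 0.113, 0, 0, 0, 0, -1], [0.3, 0.113, 0, 0, 0, 0, -1], [0.3, 0.113, 0, 0, 0, 0, -1], [0, 0, -0.2, 0, 0, 0, -1], [0, 0, -0.2, 0, 0, 0, -1], [0, 0, -0.2, 0, 0, 0, -1], [0, 0, -0.1, 0, 0, 0, -1], [0, 0, 0, 0, 0, 0, -1], [0, 0, 0, 0, 0, 0, -1]]
  ]
}}

```text
time_s: 9.35
position: [0.6259, 0.2125, 0.1589]
tcp_rot: [[0.936, 0.352, -0.0], [0.352, -0.936, -0.0], [-0.0, -0.0, -1.0]]
force: [0.9, -0.5, -0.2]
opening: 0.517
```

>>> {"op": "play_rows", "data": {
  "plan": [
    [[0, 0, -0.04, 0, 0, 0, -1], [0, 0, -0.04, 0, 0, 0, -1], [0, 0, 0, 0, 0, 0, -1], [0, 0, 0, 0, 0, 0, -1]]
  ]
}}

```text
time_s: 9.75
position: [0.6261, 0.2126, 0.155]
tcp_rot: [[0.936, 0.352, 0.0], [0.352, -0.936, 0.0], [0.0, 0.0, -1.0]]
force: [0.7, 0.3, -1.0]
opening: 0.513
```

>>> {"op": "play_rows", "data": {
  "plan": [
    [[0, 0, -0.03, 0, 0, 0, -1], [0, 0, -0.03, 0, 0, 0, -1], [0, 0, 0, 0, 0, 0, -1]]
  ]
}}

```text
time_s: 10.05
position: [0.6261, 0.2125, 0.1518]
tcp_rot: [[0.936, 0.352, 0.0], [0.352, -0.936, 0.0], [0.0, -0.0, -1.0]]
force: [-0.3, -0.7, -1.8]
opening: 0.512
```

>>> {"op": "play_rows", "data": {
  "plan": [
    [[0, 0, -0.03, 0, 0, 0, -1], [0, 0, 0, 0, 0, 0, -1]]
  ]
}}

```text
time_s: 10.25
position: [0.6264, 0.2126, 0.1516]
tcp_rot: [[0.936, 0.352, 0.001], [0.352, -0.936, 0.0], [0.001, 0.0, -1.0]]
force: [-1.3, -1.2, 3.5]
opening: 0.515
```

>>> {"op": "play_rows", "data": {
  "plan": [
    [[0, 0, 0, 0, 0, 0, 0.2], [0, 0, 0, 0, 0, 0, 0.4], [0, 0, 0, 0, 0, 0, 1], [0, 0, 0, 0, 0, 0, 1], [0, 0, 0, 0, 0, 0, 1], [0, 0, 0, 0, 0, 0, 1], [0, 0, 0, 0, 0, 0, 1], [0, 0, 0, 0, 0, 0, 1], [0, 0, 0, 0, 0, 0, 1]]
  ]
}}

```text
time_s: 11.15
position: [0.6261, 0.2125, 0.1504]
tcp_rot: [[0.936, 0.352, -0.0], [0.352, -0.936, -0.0], [-0.0, 0.0, -1.0]]
force: [-0.3, 0.1, -0.0]
opening: 0.996
```

>>> {"op": "play_rows", "data": {
  "plan": [
    [[0, 0, 0.3, 0, 0, 0, 1], [0, 0, 0.4, 0, 0, 0, 1], [0, 0, 0.4, 0, 0, 0, 1], [0, 0, 0.4, 0, 0, 0, 1], [-0.4, -0.6, 0.4, 0, 0, 0, 1], [-0.4, -0.8, 0, 0, 0, 0, 1], [-0.4, -0.9, 0, 0, 0, 0, 1], [-0.3, -0.9, 0, 0, 0, 0, 1], [-0.3, -0.9, 0, 0, 0, 0, 1], [-0.3, -0.9, 0, 0, 0, 0, 1], [-0.3, -0.9, 0, 0, 0, 0, 1], [0, 0, 0, 0, 0, 0, 1]]
  ]
}}

```text
time_s: 12.35
position: [0.5048, -0.0876, 0.2457]
tcp_rot: [[0.938, 0.345, -0.0], [0.345, -0.938, -0.002], [-0.001, 0.002, -1.0]]
force: [-0.9, 1.0, 0.1]
opening: 1.001
```

```bash
python3 - <<'E'
from h import *
import pickle
s=read_state();w=capture('wrist');a=capture('scene');t=capture('top');print(s['opening'],s['position'],s['force'])
pickle.dump(s,open('w5.pkl','wb'));cv2.imwrite('pics/w5.png',w[:,:,::-1]);cv2.imwrite('pics/t5.png',t[:,:,::-1])
A=cv2.resize(w[:,:,::-1],(480,360),interpolation=cv2.INTER_CUBIC)
B=cv2.resize(a[170:320,240:373,::-1],(320,360),interpolation=cv2.INTER_CUBIC)
cv2.imwrite('pics/c5.png',np.hstack([A,B]))
E
```

```text
1.0013083872030644 [ 0.504788   -0.08762262  0.24571245] [-0.891433    1.00167087  0.07974578]
```

View pics/c5.png

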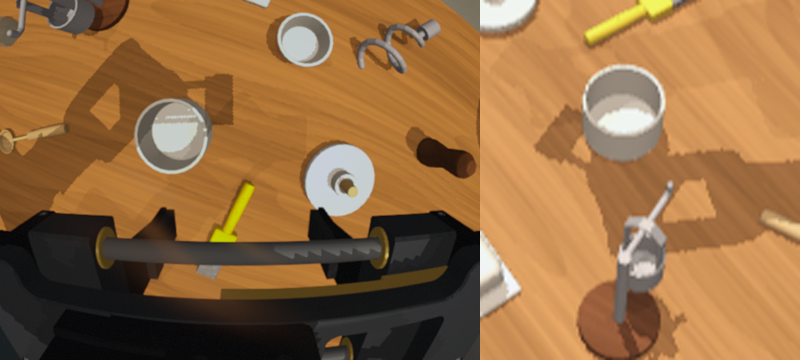

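The measure hangs on the hook, released. Next I move above the lids for a close look.

>>> {"op": "play_rows", "data": {
  "plan": [
    [[0.04, -0.86, 0, 0, 0, 0, 1], [0.04, -0.86, 0, 0, 0, 0, 1], [0.04, -0.86, -0.3, 0, 0, 0, 1], [0.02, -0.86, -0.3, 0, 0, 0, 1], [0, 0, -0.3, 0, 0, 0, 1], [0, 0, 0, 0, 0, 0, 1], [0, 0, 0, 0, 0, 0, 1]]
  ]
}}

```text
time_s: 13.2
position: [0.5135, -0.2526, 0.2002]
tcp_rot: [[0.935, 0.354, -0.001], [0.354, -0.935, 0.001], [-0.0, -0.001, -1.0]]
force: [-0.6, 0.1, -0.0]
opening: 1.002
```

```bash
python3 - <<'E'
from h import *
import pickle
s=read_state();w=capture('wrist');print(s['position'],s['tcp_rot'])
pickle.dump(s,open('w6.pkl','wb'));cv2.imwrite('pics/w6.png',w[:,:,::-1])
cv2.imwrite('pics/w6c.png',cv2.resize(w[60:320,120:440,::-1],(800,650)[:2],interpolation=cv2.INTER_CUBIC)[:600])
# crock rim from w5 and others: bright mask contours
s5=pickle.load(open('w5.pkl','rb'));w5=cv2.imread('pics/w5.png');hsv=cv2.cvtColor(w5,cv2.COLOR_BGR2HSV)
def blob(im,lo,hi,box,mn=200):
    h=cv2.cvtColor(im,cv2.COLOR_BGR2HSV);m=((h[:,:,1]<90)).astype(np.uint8);M=np.zeros_like(m);x0,y0,x1,y1=box;M[y0:y1,x0:x1]=m[y0:y1,x0:x1]
    cs=cv2.findContours(M,0,1)[0];c=max(cs,key=cv2.contourArea);return c
c=blob(w5,0,0,(140,100,265,215));e=cv2.fitEllipse(cv2.convexHull(c));print('crock w5',e,at('wrist',*e[0],.07,s5))
t5=cv2.imread('pics/t5.png');c=blob(t5,0,0,(240,215,320,290));e=cv2.fitEllipse(cv2.convexHull(c));print('crock top',e,at('top',*e[0],.075))
E
```

```text
[ 0.51353647 -0.25263048  0.200231  ] [[ 9.35221765e-01  3.54061593e-01 -7.98974366e-04]
 [ 3.54062369e-01 -9.35220953e-01  1.26847439e-03]
 [-2.98099503e-04 -1.46919162e-03 -9.99998876e-01]]
crock w5 ((201.35951232910156, 157.04974365234375), (87.9334716796875, 92.26421356201172), 47.6536750793457) [0.50047396 0.01299276 0.07      ]
crock top ((301.70452880859375, 254.1811065673828), (78.22532653808594, 87.86469268798828), 60.22187042236328) [ 0.48998855 -0.04277831  0.075     ]
```

View pics/w6c.png

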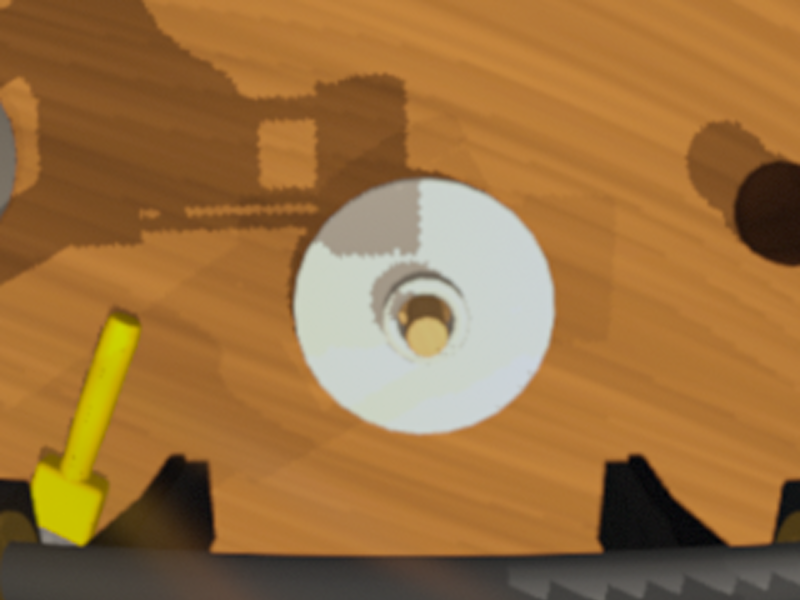

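```bash
python3 - <<'E'
from h import *
import pickle;s=pickle.load(open('w6.pkl','rb'))
print(at('wrist',290.8,194.4,.076,s),at('wrist',290,187.2,.046,s),at('wrist',289.6,182.4,.022,s))
a=cv2.imread('pics/s0.png');t=cv2.imread('pics/t0.png')
def k(im,box):
    x0,y0,x1,y1=box;h=cv2.cvtColor(im[y0:y1,x0:x1],cv2.COLOR_BGR2HSV);m=(h[:,:,1]>90)&(h[:,:,2]>150);ys,xs=np.nonzero(m);return xs.mean()+x0,ys.mean()+y0,m.sum()
kt=k(t,(372,240,392,258));ks=k(a,(236,152,256,170));print(kt,ks)
s1=pickle.load(open('w1.pkl','rb'))
print(meet([ray('wrist',290.8,194.4,s),ray('wrist',632/1.4,321/1.4,s1)]))
print(meet([ray('wrist',290.8,194.4,s),ray('scene',*ks[:2]),ray('top',*kt[:2])]))
E
```

```text
[ 0.51393783 -0.26136792  0.076     ] [ 0.51471483 -0.26087717  0.046     ] [ 0.5151944  -0.26073755  0.022     ]
(np.float64(385.6666666666667), np.float64(246.77777777777777), np.int64(27)) (np.float64(244.46153846153845), np.float64(155.69230769230768), np.int64(13))
(array([ 0.51304444, -0.26180868,  0.07208532]), [np.float64(2.434416338393603e-05), np.float64(2.4344163383965312e-05)])
(array([ 0.51291904, -0.26050715,  0.07524279]), [np.float64(0.001268798672702936), np.float64(0.0027314563394951583), np.float64(0.0015511789626751094)])
```

>>> {"op": "play_rows", "data": {
  "plan": [
    [[0.01, -0.168, 0, 0, 0, 0, 1], [0, 0, 0, 0, 0, 0, 1], [0, 0, -0.7, 0, 0, 0, 1], [0, 0, -0.7, 0, 0, 0, 1], [0, 0, -0.7, 0, 0, 0, 1], [0, 0, -0.5, 0, 0, 0, 1], [0, 0, -0.3, 0, 0, 0, 1], [0, 0, -0.2, 0, 0, 0, 1], [0, 0, -0.2, 0, 0, 0, 1], [0, 0, 0, 0, 0, 0, 1], [0, 0, 0, 0, 0, 0, 1]]
  ]
}}

```text
time_s: 14.35
position: [0.5141, -0.2632, 0.036]
tcp_rot: [[0.936, 0.352, 0.001], [0.352, -0.936, -0.001], [0.001, 0.001, -1.0]]
force: [-0.2, -1.2, 0.5]
opening: 1.003
```

```bash
python3 - <<'E'
from h import *
s=read_state();w=capture('wrist');a=capture('scene');print(s['position'],s['force'])
A=cv2.resize(w[120:330,140:420,::-1],(480,360),interpolation=cv2.INTER_CUBIC)
B=cv2.resize(a[115:205,205:285,::-1],(320,360),interpolation=cv2.INTER_CUBIC)
cv2.imwrite('pics/c7.png',np.hstack([A,B]))
P=np.array(s['position']);y=np.array(s['tcp_rot'])[:,1]
print([((proj('scene',P+sg*.0485*y+[0,0,z])-[205,115])*4+[480,0]).round(0) for sg in(-1,1) for z in(0,.02,.03)])
E
```

```text
[ 0.51406753 -0.26317055  0.03601805] [-0.15198523 -1.16998894  0.54605068]
[array([683., 215.]), array([681., 201.]), array([681., 193.]), array([588., 165.]), array([586., 151.]), array([585., 143.])]
```

View pics/c7.png

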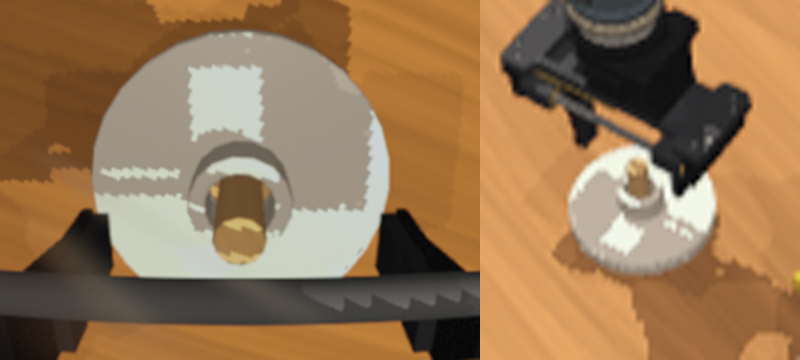

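>>> {"op": "play_rows", "data": {
  "plan": [
    [[0, 0.03, -0.1, 0, 0, 0, 1], [0, 0, -0.1, 0, 0, 0, 1], [0, 0, 0, 0, 0, 0, 1]]
  ]
}}

```text
time_s: 14.75
position: [0.513, -0.2609, 0.0248]
tcp_rot: [[0.936, 0.352, -0.001], [0.352, -0.936, 0.001], [-0.001, -0.001, -1.0]]
force: [-0.7, -0.4, 0.1]
opening: 1.004
```

>>> {"op": "play_rows", "data": {
  "plan": [
    [[0, 0, 0, 0, 0, 0, -1], [0, 0, 0, 0, 0, 0, -1], [0, 0, 0, 0, 0, 0, -1], [0, 0, 0, 0, 0, 0, -1], [0, 0, 0, 0, 0, 0, -1], [0, 0, 0, 0, 0, 0, -1], [0, 0, 0, 0, 0, 0, -1], [0, 0, 0, 0, 0, 0, -1], [0, 0, 0, 0, 0, 0, -1], [0, 0, 0, 0, 0, 0, -1], [0, 0, 0, 0, 0, 0, -1], [0, 0, 0, 0, 0, 0, -1]]
  ]
}}

```text
time_s: 15.95
position: [0.5136, -0.2615, 0.0254]
tcp_rot: [[0.936, 0.352, 0.0], [0.352, -0.936, -0.0], [0.0, 0.0, -1.0]]
force: [-0.1, -1.0, -0.4]
opening: 0.194
```

>>> {"op": "play_rows", "data": {
  "plan": [
    [[0, 0, 0.2, 0, 0, 0, -1], [0, 0, 0.4, 0, 0, 0, -1], [0, 0, 0.5, 0, 0, 0, -1], [0, 0, 0.5, 0, 0, 0, -1], [0, 0, 0.5, 0, 0, 0, -1], [0, 0, 0.4, 0, 0, 0, -1], [-0.06, 0.4, 0.1, 0, 0, 0, -1], [-0.06, 0.6, 0, 0, 0, 0, -1], [-0.06, 0.6, 0, 0, 0, 0, -1], [-0.06, 0.6, 0, 0, 0, 0, -1], [-0.06, 0.4, 0, 0, 0, 0, -1], [0, 0, 0, 0, 0, 0, -1]]
  ]
}}

```text
time_s: 17.15
position: [0.4949, -0.1261, 0.1543]
tcp_rot: [[0.935, 0.355, -0.006], [0.355, -0.935, 0.005], [-0.004, -0.007, -1.0]]
force: [-0.9, -0.1, -5.9]
opening: 0.193
```

```bash
python3 - <<'E'
from h import *
import pickle
s=read_state();w=capture('wrist');a=capture('scene');print(s['position'],s['force'],s['opening'])
pickle.dump(s,open('w8.pkl','wb'));cv2.imwrite('pics/w8.png',w[:,:,::-1]);cv2.imwrite('pics/s8.png',a[:,:,::-1])
A=cv2.resize(w[:,:,::-1],(640,480),interpolation=cv2.INTER_CUBIC)
B=a[100:340,200:360,::-1]; B=np.vstack([B,B])
cv2.imwrite('pics/c8.png',np.hstack([A,B]))
print('expect crock rim',proj('wrist',[.4983,.0145,.075],s)*640/560)
s0=cv2.imread('pics/s0.png');p0=s0[184:240,262:330]
g=cv2.cvtColor(s0,6);g8=cv2.cvtColor(a,7)
# shift of crock's lower-side edge patch between pictures
for b in((280,206,318,240),):
    x0,y0,x1,y1=b;r=cv2.matchTemplate(g8[y0-6:y1+6,x0-6:x1+6],g[y0:y1,x0:x1],5);print(cv2.minMaxLoc(r))
E
```

```text
[ 0.4948854  -0.12610891  0.15431887] [-0.88144754 -0.13381952 -5.90084889] 0.19256935884005758
expect crock rim [161.82873657 169.02589702]
(-0.1148952767252922, 0.39482569694519043, (9, 12), (6, 6))
```

The viewer limit is reached, so from here I work from numbers only. I'll unproject the crock's contour onto the rim plane and check that the fitted circle has radius 53 mm.

```bash
cat >> h.py <<'E'
def circ(im,box,z,st,cen,rmin,rmax,name='wrist',smax=75):
    # outline of pale blob -> plane z -> robust circle
    h=cv2.cvtColor(im,cv2.COLOR_BGR2HSV);m=((h[:,:,1]<smax)&(h[:,:,2]>70)).astype(np.uint8)
    x0,y0,x1,y1=box;M=np.zeros_like(m);M[y0:y1,x0:x1]=m[y0:y1,x0:x1]
    c=np.vstack([k for k in cv2.findContours(M,0,1)[0] if len(k)>20])[:,0]
    c=c[(c[:,0]>x0)&(c[:,0]<x1-1)&(c[:,1]>y0)&(c[:,1]<y1-1)]
    W=np.array([at(name,u,v,z,st)[:2] for u,v in c]);r=np.hypot(*(W-cen).T);W=W[(r>rmin)&(r<rmax)]
    for _ in range(6):
        A=np.c_[2*W,np.ones(len(W))];q=np.linalg.lstsq(A,(W**2).sum(1),rcond=None)[0]
        R=np.sqrt(q[2]+q[:2]@q[:2]);e=np.hypot(*(W-q[:2]).T)-R;k=abs(e)<max(.001,2*e.std())
        W=W[k]
    a=np.degrees(np.arctan2(*(W-q[:2]).T[::-1]));return q[:2],R,len(W),e.std(),np.histogram(a,8,(-180,180))[0]
E
python3 - <<'E'
from h import *
import pickle
C=[.498,.0145]
for f,b in(('w1',(175,75,310,215)),('w5',(140,100,265,215)),('w8',(60,60,230,230))):
    print(f,*circ(cv2.imread(f'pics/{f}.png'),b,.075,pickle.load(open(f+'.pkl','rb')),C,.042,.065))
# top & scene of the start
print('t0',*circ(cv2.imread('pics/t0.png'),(250,220,310,285),.075,None,C,.042,.065,'top'))
# lids disc before grasp
print('disc w6',*circ(cv2.imread('pics/w6.png'),(220,115,360,245),.022,pickle.load(open('w6.pkl','rb')),[.515,-.261],.05,.075))
s=pickle.load(open('w8.pkl','rb'));P=s['position'];print('held disc',proj('wrist',[P[0],P[1],.151],s))
E
```

```text
w1 [0.49743585 0.01574774] 0.05204122325041273 266 0.0004519102396007766 [36 31 35 33 35 31 35 30]
w5 [0.49911153 0.01385059] 0.05336429314470859 224 0.0014868657762550832 [32 27 23 17 34 28 34 29]
w8 [0.49776604 0.0152923 ] 0.052379752742797374 210 0.0006195940952812689 [37 19  0  8 38 35 41 32]
t0 [0.49825471 0.01570725] 0.052126691676444646 113 0.0007552802492899034 [15 14 14 14 14 14 14 14]
disc w6 [ 0.51369536 -0.26105353] 0.06222522771893072 290 0.00038062573131837407 [38 33 39 34 41 34 39 32]
held disc [282.73608148 233.62948145]
```

>>> {"op": "play_rows", "data": {
  "plan": [
    [[0.01, 0.4, 0, 0, 0, 0, -1], [0.01, 0.6, 0, 0, 0, 0, -1], [0.01, 0.6, 0, 0, 0, 0, -1], [0.01, 0.6, 0, 0, 0, 0, -1], [0.01, 0.4, 0, 0, 0, 0, -1], [0, 0.2, 0, 0, 0, 0, -1], [0, 0, 0, 0, 0, 0, -1], [0, 0, -0.3, 0, 0, 0, -1], [0, 0, -0.2, 0, 0, 0, -1], [0, 0, 0, 0, 0, 0, -1], [0, 0, 0, 0, 0, 0, -1], [0, 0, 0, 0, 0, 0, -1]]
  ]
}}

```text
time_s: 18.45
position: [0.5017, 0.008, 0.1308]
tcp_rot: [[0.936, 0.351, 0.001], [0.351, -0.936, -0.0], [0.001, 0.001, -1.0]]
force: [0.6, -0.0, -6.6]
opening: 0.194
```

```bash
python3 - <<'E'
from h import *
import pickle
s=read_state();a=capture('scene');w=capture('wrist');print(s['position'],s['force'],s['tcp_rot'][2])
W=np.ascontiguousarray(w[:,:,::-1]);P=s['position'];cv2.imwrite('pics/w9.png',W);pickle.dump(s,open('w9.pkl','wb'))
zd=P[2]-.0254+.022
print('disc',zd,proj('wrist',[P[0],P[1],zd],s),*circ(W,(150,80,420,260),zd,s,P[:2],.05,.075))
A=np.ascontiguousarray(a[:,:,::-1]);print('scene disc',*circ(A,(240,150,350,260),zd,None,P[:2],.055,.07,'scene'))
E
```

```text
[0.50165265 0.00802771 0.13077698] [ 0.62274348 -0.03239644 -6.6307271 ] [ 8.49133298e-04  6.16475596e-04 -9.99999449e-01]
disc 0.1273769803646283 [282.70001296 233.60625557] [0.50285829 0.00575674] 0.06156407957694747 308 0.0003359934970622002 [ 0  0 60 60 74 60 54  0]
scene disc [0.50265382 0.00814322] 0.06197166303366905 65 0.0012454895092449724 [ 5 14 12 14  3  0  7 10]
```

>>> {"op": "play_rows", "data": {
  "plan": [
    [[-0.045, 0.08, 0, 0, 0, 0, -1], [-0.04, 0.075, 0, 0, 0, 0, -1], [0, 0, -0.15, 0, 0, 0, -1], [0, 0, -0.15, 0, 0, 0, -1], [0, 0, 0, 0, 0, 0, -1], [0, 0, 0, 0, 0, 0, -1]]
  ]
}}

```text
time_s: 19.15
position: [0.4965, 0.0164, 0.1149]
tcp_rot: [[0.936, 0.352, -0.001], [0.352, -0.936, 0.0], [-0.001, -0.001, -1.0]]
force: [-0.6, 0.3, -5.5]
opening: 0.192
```

>>> {"op": "play_rows", "data": {
  "plan": [
    [[0.015, -0.015, -0.08, 0, 0, 0, -1], [0, 0, -0.08, 0, 0, 0, -1], [0, 0, -0.08, 0, 0, 0, -1], [0, 0, -0.06, 0, 0, 0, -1], [0, 0, 0, 0, 0, 0, -1], [0, 0, 0, 0, 0, 0, -1]]
  ]
}}

```text
time_s: 19.75
position: [0.4975, 0.0156, 0.1004]
tcp_rot: [[0.936, 0.352, -0.0], [0.352, -0.936, 0.0], [-0.0, -0.0, -1.0]]
force: [0.5, 0.2, -5.4]
opening: 0.197
```

>>> {"op": "play_rows", "data": {
  "plan": [
    [[0, 0, -0.04, 0, 0, 0, -1], [0, 0, -0.04, 0, 0, 0, -1], [0, 0, 0, 0, 0, 0, -1]]
  ]
}}

```text
time_s: 20.05
position: [0.4973, 0.0157, 0.0962]
tcp_rot: [[0.936, 0.352, -0.001], [0.352, -0.936, 0.0], [-0.0, -0.0, -1.0]]
force: [0.4, 0.1, -5.8]
opening: 0.195
```

No rim contact with the plug about 4 mm into the mouth. I'll continue down in small steps.

>>> {"op": "play_rows", "data": {
  "plan": [
    [[0, 0, -0.04, 0, 0, 0, -1], [0, 0, -0.04, 0, 0, 0, -1], [0, 0, 0, 0, 0, 0, -1]]
  ]
}}

```text
time_s: 20.35
position: [0.4973, 0.0157, 0.0922]
tcp_rot: [[0.936, 0.352, -0.001], [0.352, -0.936, 0.0], [-0.001, -0.0, -1.0]]
force: [0.1, -0.3, -5.2]
opening: 0.19
```

>>> {"op": "play_rows", "data": {
  "plan": [
    [[0, 0, -0.03, 0, 0, 0, -1], [0, 0, 0, 0, 0, 0, -1], [0, 0, 0, 0, 0, 0, -1]]
  ]
}}

```text
time_s: 20.65
position: [0.4975, 0.0156, 0.0909]
tcp_rot: [[0.936, 0.352, -0.0], [0.352, -0.936, 0.0], [-0.0, -0.0, -1.0]]
force: [-0.2, -0.0, -5.7]
opening: 0.191
```

>>> {"op": "play_rows", "data": {
  "plan": [
    [[0, 0, -0.02, 0, 0, 0, -1], [0, 0, 0, 0, 0, 0, -1]]
  ]
}}

```text
time_s: 20.85
position: [0.4977, 0.0157, 0.0904]
tcp_rot: [[0.936, 0.352, 0.001], [0.352, -0.936, -0.0], [0.0, 0.0, -1.0]]
force: [-1.5, -0.5, -1.2]
opening: 0.19
```

>>> {"op": "play_rows", "data": {
  "plan": [
    [[0, 0, -0.02, 0, 0, 0, -1], [0, 0, 0, 0, 0, 0, -1]]
  ]
}}

```text
time_s: 21.05
position: [0.4979, 0.0156, 0.0904]
tcp_rot: [[0.936, 0.352, 0.001], [0.352, -0.936, -0.0], [0.001, 0.001, -1.0]]
force: [-3.4, 0.9, 6.5]
opening: 0.19
```

Seated (contact felt at the expected height). The grips show the real fingertips are about 40 mm above the reported TCP: the first grip only reached the 17 mm level top, the second reached the legs. Releasing now.

>>> {"op": "play_rows", "data": {
  "plan": [
    [[0, 0, 0.015, 0, 0, 0, -0.4], [0, 0, 0, 0, 0, 0, 0], [0, 0, 0, 0, 0, 0, 0.5], [0, 0, 0, 0, 0, 0, 1], [0, 0, 0, 0, 0, 0, 1], [0, 0, 0, 0, 0, 0, 1], [0, 0, 0, 0, 0, 0, 1], [0, 0, 0, 0, 0, 0, 1], [0, 0, 0, 0, 0, 0, 1], [0, 0, 0, 0, 0, 0, 1], [0, 0, 0, 0, 0, 0, 1], [0, 0, 0, 0, 0, 0, 1]]
  ]
}}

```text
time_s: 22.25
position: [0.4976, 0.0156, 0.0897]
tcp_rot: [[0.936, 0.352, 0.0], [0.352, -0.936, 0.0], [0.0, 0.0, -1.0]]
force: [0.6, 0.0, -0.4]
opening: 0.996
```

```bash
python3 - <<'E'
from h import *
import pickle
s=read_state();a=capture('scene');w=capture('wrist');t=capture('top');print(s['position'],s['force'],s['opening'])
W=np.ascontiguousarray(w[:,:,::-1]);P=s['position'];cv2.imwrite('pics/w10.png',W);pickle.dump(s,open('w10.pkl','wb'))
print('wrist disc',*circ(W,(150,80,420,260),.087,s,P[:2],.05,.075))
A=np.ascontiguousarray(a[:,:,::-1]);print('scene disc',*circ(A,(240,150,350,260),.087,None,P[:2],.055,.07,'scene'))
# knob top in the wrist view: wood-coloured blob inside the white lid; finger inner edges on the tip row
h=cv2.cvtColor(W,cv2.COLOR_BGR2HSV);m=((h[:,:,1]>80)&(h[:,:,2]>90)).astype(np.uint8)
n,l,st,c=cv2.connectedComponentsWithStats(m)
e=proj('wrist',[.4977,.0156,.14],s);print('knob expected',e,proj('wrist',[.4977,.0156,.111],s))
for i in range(1,n):
    if st[i,4]>60 and np.hypot(*(c[i]-e))<60: print(st[i],c[i].round(1))
for r in(246,250,254): print(r,''.join('#' if v<60 else '.' for v in h[r,180:390:3,2]))
E
```

```text
[0.49757969 0.01563238 0.08971252] [ 0.59274084  0.02845669 -0.44265861] 0.996047760692394
wrist disc [0.49910174 0.01344179] 0.06140330960234682 288 0.0003227440460908213 [ 0  0 47 59 75 60 47  0]
scene disc [0.49926367 0.01624105] 0.06154441834313142 59 0.0014982561864859407 [11  9 11 14  1  0 10  3]
knob expected [282.9663592  269.94942659] [282.87315687 247.96810207]
[ 267  229   38   54 1593] [283.5 255.4]
[ 168  306  225   44 7105] [271.9 326.7]
246 ..######.....................................................######...
250 .#######.....................................................#######..
254 ########.....................................................########.
```

>>> {"op": "play_rows", "data": {
  "plan": [
    [[0, 0, -0.15, 0, 0, 0, 1], [0, 0, -0.15, 0, 0, 0, 1], [0, 0, -0.1, 0, 0, 0, 1], [0, 0, 0, 0, 0, 0, 1], [0, 0, 0, 0, 0, 0, 1]]
  ]
}}

```text
time_s: 22.9
position: [0.4973, 0.0157, 0.0693]
tcp_rot: [[0.936, 0.352, -0.001], [0.352, -0.936, 0.0], [-0.001, -0.0, -1.0]]
force: [1.2, -0.0, 0.2]
opening: 1.0
```

>>> {"op": "play_rows", "data": {
  "plan": [
    [[0, 0, -0.04, 0, 0, 0, 1], [0, 0, -0.04, 0, 0, 0, 1], [0, 0, 0, 0, 0, 0, 1]]
  ]
}}

```text
time_s: 23.2
position: [0.4975, 0.0156, 0.0656]
tcp_rot: [[0.936, 0.352, -0.0], [0.352, -0.936, 0.0], [-0.0, -0.0, -1.0]]
force: [-0.0, -0.8, -1.0]
opening: 1.002
```

>>> {"op": "play_rows", "data": {
  "plan": [
    [[0, 0, -0.04, 0, 0, 0, 1], [0, 0, -0.04, 0, 0, 0, 1], [0, 0, 0, 0, 0, 0, 1]]
  ]
}}

```text
time_s: 23.5
position: [0.4973, 0.0157, 0.0615]
tcp_rot: [[0.936, 0.352, -0.001], [0.352, -0.936, 0.0], [-0.0, -0.0, -1.0]]
force: [0.1, 0.2, -0.1]
opening: 1.001
```

>>> {"op": "play_rows", "data": {
  "plan": [
    [[0, 0, -0.04, 0, 0, 0, 1], [0, 0, -0.04, 0, 0, 0, 1], [0, 0, -0.04, 0, 0, 0, 1], [0, 0, 0, 0, 0, 0, 1], [0, 0, 0, 0, 0, 0, 1]]
  ]
}}

```text
time_s: 24.0
position: [0.4975, 0.0156, 0.0556]
tcp_rot: [[0.936, 0.352, -0.0], [0.352, -0.936, 0.0], [-0.0, -0.0, -1.0]]
force: [0.4, 0.2, -0.0]
opening: 1.0
```

>>> {"op": "play_rows", "data": {
  "plan": [
    [[0, 0, 0, 0, 0, 0, -1], [0, 0, 0, 0, 0, 0, -1], [0, 0, 0, 0, 0, 0, -1], [0, 0, 0, 0, 0, 0, -1], [0, 0, 0, 0, 0, 0, -1], [0, 0, 0, 0, 0, 0, -1], [0, 0, 0, 0, 0, 0, -1], [0, 0, 0, 0, 0, 0, -1], [0, 0, 0, 0, 0, 0, -1], [0, 0, 0, 0, 0, 0, -1], [0, 0, 0, 0, 0, 0, -1]]
  ]
}}

```text
time_s: 25.1
position: [0.4978, 0.0155, 0.0558]
tcp_rot: [[0.936, 0.352, 0.0], [0.352, -0.936, -0.0], [0.0, 0.0, -1.0]]
force: [0.7, -2.0, -0.5]
opening: 0.454
```

Opening 0.454 matches the 40 mm collar. A short lift will show the weight: about 3 N means the outer lid alone.

>>> {"op": "play_rows", "data": {
  "plan": [
    [[0, 0, 0.04, 0, 0, 0, -1], [0, 0, 0.04, 0, 0, 0, -1], [0, 0, 0, 0, 0, 0, -1], [0, 0, 0, 0, 0, 0, -1]]
  ]
}}

```text
time_s: 25.5
position: [0.4972, 0.0158, 0.0596]
tcp_rot: [[0.936, 0.352, -0.001], [0.352, -0.936, 0.0], [-0.0, -0.0, -1.0]]
force: [-0.1, -0.5, -3.3]
opening: 0.453
```

```bash
python3 -c "
from h import *
s=read_state();print(s['position'],s['force'],s['moment'],s['opening'])"
```

```text
[0.49724411 0.01579776 0.05961667] [-0.10587768 -0.5096786  -3.30152431] [-0.00445844  0.02475933 -0.00463466] 0.4529345150075873
```

>>> {"op": "play_rows", "data": {
  "plan": [
    [[0, 0, 0.15, 0, 0, 0, -1], [0, 0, 0.2, 0, 0, 0, -1], [0, 0, 0.2, 0, 0, 0, -1], [0, 0, 0.2, 0, 0, 0, -1], [0, 0, 0.2, 0, 0, 0, -1], [0, 0, 0.2, 0, 0, 0, -1], [0, 0, 0.2, 0, 0, 0, -1], [0, 0, 0.2, 0, 0, 0, -1], [0, 0, 0.2, 0, 0, 0, -1], [0, 0, 0.2, 0, 0, 0, -1], [0, 0, 0.2, 0, 0, 0, -1], [0, 0, 0.1, 0, 0, 0, -1]]
  ]
}}

```text
time_s: 26.7
position: [0.4981, 0.0155, 0.1734]
tcp_rot: [[0.936, 0.352, 0.002], [0.352, -0.936, -0.0], [0.001, 0.001, -1.0]]
force: [0.3, -0.3, -2.7]
opening: 0.451
```

>>> {"op": "play_rows", "data": {
  "plan": [
    [[0, 0, 0, 0, 0, 0, -1], [0, 0, 0, 0, 0, 0, -1], [0, 0, 0, 0, 0, 0, -1], [0, 0, 0, 0, 0, 0, -1], [0, 0, 0, 0, 0, 0, -1], [0, 0, 0, 0, 0, 0, -1]]
  ]
}}

```text
time_s: 27.3
position: [0.4974, 0.0156, 0.172]
tcp_rot: [[0.936, 0.352, -0.001], [0.352, -0.936, 0.0], [-0.0, -0.0, -1.0]]
force: [0.6, 0.0, -3.7]
opening: 0.453
```

```bash
python3 - <<'E'
from h import *
s=read_state();a=capture('scene');t=capture('top');w=capture('wrist');print(s['position'],s['force'],s['opening'],s['qvel'])
W=np.ascontiguousarray(w[:,:,::-1]);A=np.ascontiguousarray(a[:,:,::-1]);P=s['position'];zd=.087+P[2]-.0556
print('outer z above crock underside',zd-.006)
print('scene held disc',*circ(A,(240,120,360,260),zd,None,P[:2],.055,.072,'scene'))
print('wrist held disc',*circ(W,(120,60,440,270),zd,s,P[:2],.05,.075))
# wood-coloured flange/knob vs start: crock patch, measure patch compared with the view after hanging
T=np.ascontiguousarray(t[:,:,::-1]);t5=cv2.imread('pics/t5.png');d=cv2.absdiff(T,t5).max(2)
print('hook area change top',(d[150:225,175:235]>40).mean())
h=cv2.cvtColor(A,cv2.COLOR_BGR2HSV)
for nm,X in(('crock',[.4976,.0155,.03]),('flange',[.4976+.045,.0155+.03,.081]),('knobtop',[.4976,.0155,.141])):
    u=proj('scene',X);print(nm,u.round(1),A[int(u[1]),int(u[0])],h[int(u[1]),int(u[0])])
E
```

```text
[0.49744049 0.01563696 0.17195151] [ 0.60953048  0.04891404 -3.72422754] 0.4532913628757352 [-0.02797925 -0.17885031 -0.05729167  0.01764755  0.05483373  0.04603239]
outer z above crock underside 0.1973515149346765
scene held disc [0.50024278 0.0218663 ] 0.06246192423359277 66 0.0011635149687724445 [ 0  3 12 13 14 16  8  0]
wrist held disc [0.4986985  0.01647562] 0.060858314916360255 312 0.00029682938459245193 [ 0  0 44 70 88 72 38  0]
hook area change top 0.05444444444444444
crock [298.3 218. ] [101 148 189] [ 16 119 189]
flange [293.1 224.4] [ 87 129 167] [ 16 122 167]
knobtop [299.4 199.4] [164 179 193] [ 16  38 193]
```

```bash
python3 - <<'E'
from h import *
a=capture('scene');A=np.ascontiguousarray(a[:,:,::-1]);h=cv2.cvtColor(A,cv2.COLOR_BGR2HSV)
d=np.array([.66,.75,0]);c=np.array([.4976,.0155,0])
for nm,r,z in(('flange top',.045,.081),('flange edge',.057,.078),('wall',.053,.06),('wall',.053,.03),('wall',.053,.01),('counter',.07,0)):
    u=proj('scene',c+d*r+[0,0,z]);print(nm,u.round(),h[int(u[1]+.5),int(u[0]+.5)])
# crock wall patch shift against the start
g0=cv2.cvtColor(cv2.imread('pics/s0.png'),6)
pts=[proj('scene',c+np.array([np.cos(t),np.sin(t),0])*.053+[0,0,z]) for t in(0,.4,.85,1.3,1.7) for z in(.05,.01)]
x0,y0=np.min(pts,0).astype(int);x1,y1=np.max(pts,0).astype(int)
r=cv2.matchTemplate(cv2.cvtColor(A,6)[y0-5:y1+5,x0-5:x1+5],g0[y0:y1,x0:x1],5);print(cv2.minMaxLoc(r)[1::2])
E
```

```text
flange top [298. 223.] [ 16 119 180]
flange edge [298. 227.] [ 15  89 152]
wall [298. 228.] [ 16  51 149]
wall [297. 233.] [ 17  43 149]
wall [297. 236.] [ 15  64 144]
counter [297. 242.] [ 14 152 159]
(0.45731523633003235, (5, 4))
```

```bash
python3 -c "
from rig import *
hand_in();s=read_state();print(s['time_s'],s['position'],s['force'],s['opening'])"
```

```text
the job is handed in; nothing more can be done
the job is handed in; nothing more can be done
```

I hung the measure on the hook and lowered the nested lids onto the crock and let go. I then lifted the outer lid alone, straight up, and handed in at about 27 s with it held still. `hand_in` reports no verdict.

**Last checks**
- **Outer lid:** the opening of 0.453 fits the 40 mm collar. The wrist force of 3.3–3.7 N fits the outer lid alone. Its disc should be about 197 mm above the crock's underside, with the tool level and nearly at rest.
- **Inner lid and crock:** scene colours show the wooden flange on the white crock wall where expected. The crock moved no more than about one pixel, though that match was weak (0.46).
- **Measure:** a picture taken after release showed it hanging on the hook. At the end, about 5 % of the pixels around the hook in the top view had changed since then, and I did not look into the cause.

**What went wrong or disagreed**
- **First grip on the measure:** it closed on the level top of the handle instead of the legs, so I opened, went lower and gripped again.
- **Fingertip position:** the pictures and grips put the real fingertips about 40 mm above the reported TCP, against the interface text. I set the later grasp heights to allow for this.
- **Held outer lid:** the scene and wrist fits of its disc differ by about 5 mm; both saw only part of the rim.
- **Viewing limit:** I ran out of picture views after the lids were lifted, so everything from there on was checked by numbers only.

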